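# Lock the striker rack

## Robot

A 6-joint arm with a two-finger parallel gripper is mounted at the origin on the work surface. World frame = base frame: x ahead of the robot, y to its left, z up, the work surface at z = 0. Lengths are in m, angles in rad, forces in N, time in s.
With the tool pointing down it reaches from about 0.3 to 0.875 m from the base axis. Payload 6.4 kg.
Tool frame: the origin (TCP) lies at the very end of the fingers, on their centre line; the grasp point (between the pads) lies 19 mm behind it; z points along the fingers, y is the line along which they close (so a half turn about z gives the same grasp; the last joint's range is limited). The gripper opens to 88 mm and grips with 3 to 60 N. Pads are 18 mm wide; open, the fingers measure 123 mm over their backs; the gripper's body (75 mm by 187 mm) begins 45 mm behind the grasp point.
Start: joints at [-1.485, 0.181, 1.607, -0, 1.354, -0.206], TCP at [0.165, -0.551, 0.239] pointing down, gripper open.
Joint ranges: [-2.99, 2.99], [-0.89, 2.07], [0.3, 2.58], [-1.14, 4.28], [0, 2.63], [-3.12, 3.12]. Speed limits (rad/s): [2.57, 2.57, 3.01, 3.14, 3.14, 3.14].

## Interface

Orientations are given as a 3x3 rotation matrix whose columns are the frame's x, y, z axes.
In Python, from workcell import * gives the robot as it stands. The module is installed in compiled form; this text tells all that it offers.
- The arm moves only by the tool send_rows, never from a script. Its argument "commands" is text: rows parted by semicolons, each of 7 numbers parted by spaces: the shift along the tool's x, y, z in mm, then the turn, a rotation vector about the tool's x, y, z in degrees, then the opening, from -1 (shut) to 1 (fully open). In form: tx ty tz rx ry rz grip; .... A call has 1 to 20 rows; each row shifts and turns the commanded pose from where the row before left it, along the tool's axes as they then stand; what a row does not reach is not made up. A row lasts 1/8 s, in which the tool goes at most 62.5 mm and 10.7 degrees, less where a joint would pass 70% of its speed; a pose out of reach is approached as far as the arm can. A call is refused whole if a number of a shift passes 62.5 or a number of a turn 10.7, either way. A call with a gripper value outside its range is refused whole. The fingers move at their own pace and stop on an object; "grip_force" is the grip in N (left out, the last holds). Time passes only in rows, so rows that do not move let the fingers close. It gives the time, the measured TCP pose, the force, the opening and the grip force at its end, in the units of the state.
- get_state(): the state, without advancing time (a new reading comes with each control period).
- capture(name): name is "side" or "top" or "wrist"; returns a dict with "img" (384x512x3 uint8, red, green, blue), "K" (3x3 intrinsics, pixels), "view" (4x4, takes a point from world to camera coordinates); the wrist camera has in their place "hand_eye" (4x4, takes a point from camera to tool coordinates, whose origin is the TCP and whose axes are the flange's). Camera axes: x right, y down, z forward; pixel columns grow to the right and rows downward; lengths in m; the calibration is good to about 2 mm. A picture is of the moment at which its call begins: read the wrist's pose just before it. There is no depth.
- sign_off(): hands the job in; it is judged then, once.
The state is a dict: "t": time; "joints": joint angles; "qd": joint speeds; "joint_efforts": joint torques, N m; "eef_pos": TCP position; "tool_rot": TCP orientation; "force": force on the tool from outside, world axes, zero at the start; "ft_torque": the same for the moment, N m; "finger_gap": finger opening in m; "grip_force": force on a finger pad.
Only numpy, scipy, OpenCV 4.12 (cv2) and the standard library are available. Lean on these libraries where they do the work, as an engineer would, in place of code of your own. Each camera call takes 0.05 s, during which the arm holds its last target. There are 200 camera calls.

## Task

Lock the striker rack for the night: first swing the raised wooden keeper bar down over the strikers until it rests fully in its forked catch, then swing the steel hook across on top of it until its end is fully home in the clip. Leave the strikers in their slots, and the ruler, cup and queen coin where they lie.

Things in the scene. Friction and masses are not known exactly. Their poses are not given: they have to be found in the camera images.
- rack: Beech striker rack, fixed to the work surface: base 130 (x) by 270 (y) by 30 mm high. Origin under the centre of the base, z up; the bar runs along its y. Five 22 mm high rails, set at 20 degrees, stand on the base from y -35 to +55 mm and hold upright strikers whose tops are 71 mm high. Two hinge cheeks, tops 98 mm high, at y +105 mm.
- catch (a point): Middle of the floor of the forked catch for the bar, at x 0, y -75, z 77 mm of the rack: two wooden cheeks with tops 90 mm high, 26 mm apart inside (in x).
- clip (a point): Middle of the steel clip that takes the hook's end, at x +46, y -75, z 99 mm of the rack; 16 mm wide in x, open towards -y, its top 108 mm high.
- keeper (a joint): Angle of the wooden keeper bar (rad): 0 = lying level in its catch (a stop), growing as it swings up about the rack's x axis, 1.57 = upright. The hinge is stiff: the bar stays where it is left. Bar 22 mm wide, 14 mm thick, 200 mm long.
- keeper_hinge (a point): Point on the bar's hinge axis, in the middle of its width and thickness, at x 0, y +100, z 85 mm of the rack. Moves with the bar's turning: at angle 0 its axes are the rack's; the bar runs along its own -y.
- keeper_tip (a point): Free end of the bar, in the middle of its width and thickness, 195 mm from keeper_hinge along the bar.
- hook (a joint): Angle of the steel hook (rad): 0 = lying along the rack's +x over the bar with its end in the clip (a stop), growing as it swings level, clockwise seen from above, out towards the rack's -y; 1.57 = pointing along -y. It stays where it is left.
- hook_pin (a point): Hook's vertical pivot, at x -42, y -75, z 99 mm of the rack. The hook is a flat steel arm 12 mm wide, 7 mm thick, reaching 94 mm from the pivot; its top is 103 mm high.
- hook_knob (a point): Top centre of the upright round knob on the hook's arm, 138 mm above the work surface, 58 mm from the pivot along the arm; the knob is 12 mm in diameter and stands 35 mm above the arm. It can be pinched or pushed.
- striker_a: Translucent yellow striker, disc 41 mm across, 10 mm thick, standing upright in a slot of the rack; origin at its lowest point. Leave it.
- striker_b: Black acrylic striker, disc 41 mm across, 10 mm thick, upright in another slot; origin at its lowest point. Leave it.
- ruler: Matte metal ruler, 200 by 30 by 4 mm, lying flat beyond the rack, long along its own y; origin under its centre. Leave it.
- cup: Turned teak cup, 68 mm across, 80 mm high, standing beyond the rack; origin under its centre. Leave it.
- queen: Rosewood-coloured queen coin, 31 mm across, 9 mm thick, lying flat on the robot's side of the rack; origin under its centre. Leave it.

How it is judged:
On the way:
1. the keeper bar lies in its catch (under 0.05 rad) while the hook is still swung out (value of joint keeper below 0.05 rad and value of joint hook above 0.5 rad), for 0.2 s.
At the end, for the whole second after the job is handed in: The keeper bar lies in its catch (within 0.05 rad of its stop), the hook lies across it with its end in the clip (within 0.09 rad of its stop), both at rest; strikers within 20 mm and ruler, cup and queen within 30 mm of where they began (value of joint keeper below 0.05 rad and value of joint hook below 0.09 rad and velocity of joint hook between -0.05 and 0.05 rad/s and velocity of joint keeper between -0.05 and 0.05 rad/s and distance of each of striker_a, striker_b from where it was at the start of the episode below 0.02 m and distance of each of ruler, cup, queen from where it was at the start of the episode below 0.03 m); the robot touches nothing.
It fails at once if the hook is swung across before the bar is down (value of joint hook below 0.4 rad and value of joint keeper above 0.15 rad).
It fails at once if a striker is knocked out of its place (over 20 mm) (distance of any of striker_a, striker_b from where it was at the start of the episode above 0.02 m).
It fails at once if the ruler, cup or queen is shifted more than 30 mm (distance of any of ruler, cup, queen from where it was at the start of the episode above 0.03 m).
It also fails if it takes over 48 s, if anything falls off the work surface, if the arm or the gripper's body presses on something with over 40 N, if the wrist force passes 120 N, or if a joint passes its speed limit or range.

## Working session

There is one attempt and no reset: what is moved stays moved. The work goes in short steps, Python scripts to look and compute and a tool call to move; the robot and the scene stay as the last step left them, time stands still between calls to the robot, and variables do not carry over. Pictures are saved under pics/ and viewed, at most 10 in all, crops included, and the job is handed in when it is done.

Besides the shell and the picture viewer there is one more tool, called after "Request:" in YAML: its name, and indented under it one key for each argument. send_rows: Moves the arm, as the interface text tells. Its arguments: {"type":"object","properties":{"commands":{"type":"string"},"grip_force":{"type":"number"}},"required":["commands"]}

```bash
mkdir -p pics; python3 - <<'E'
from workcell import *
import cv2,numpy as np,pickle
s=get_state();print({k:np.round(v,3).tolist() for k,v in s.items()})
d={}
for n in("side","top"):
    c=capture(n);d[n]=c;cv2.imwrite(f"pics/{n}0.png",c["img"][:,:,::-1]);print(n,c["K"].tolist(),np.round(c["view"],4).tolist())
pickle.dump(d,open("c0.pkl","wb"))
E
```

```text
{'t': 0.0, 'joints': [-1.485, 0.182, 1.608, 0.0, 1.354, -0.206], 'qd': [0.002, -0.001, -0.001, 0.002, -0.001, -0.0], 'joint_efforts': [0.001, -43.386, -34.185, 0.07, 0.038, -0.0], 'eef_pos': [0.165, -0.55, 0.238], 'tool_rot': [[0.958, 0.288, -0.0], [0.288, -0.958, 0.002], [0.0, -0.002, -1.0]], 'force': [0.203, 0.129, -0.691], 'ft_torque': [-0.021, 0.016, 0.031], 'grip_force': 0.0, 'finger_gap': 0.088}
side [[371.3464162549994, 0.0, 255.57098403503764], [0.0, 371.3464162549994, 193.3848996894866], [0.0, 0.0, 1.0]] [[-0.8556, 0.5175, -0.0149, 0.4903], [0.343, 0.5451, -0.765, -0.1658], [-0.3877, -0.6596, -0.6439, 1.0388], [0.0, 0.0, 0.0, 1.0]]
top [[399.9997189165228, 0.0, 259.7446559486904], [0.0, 399.9997189165228, 190.95252655414464], [0.0, 0.0, 1.0]] [[0.0248, -0.9996, -0.0096, 0.0331], [-0.9894, -0.0231, -0.1437, 0.6112], [0.1434, 0.0131, -0.9896, 0.6815], [0.0, 0.0, 0.0, 1.0]]
```

View pics/side0.png

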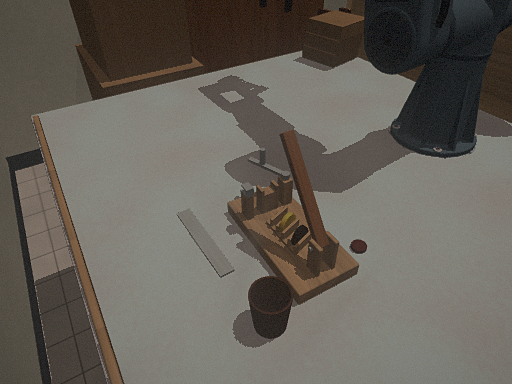

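View pics/top0.png

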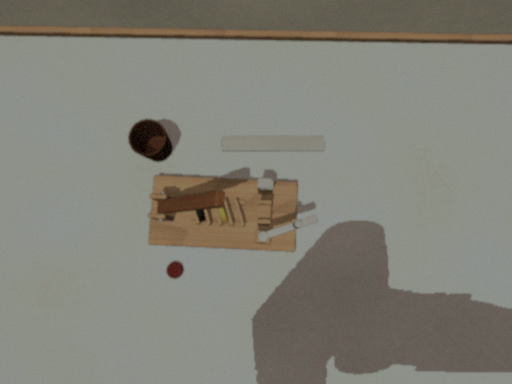

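The side view shows the raised bar, with its tip at about (287,133) and its hinge near (320,240). The top view shows the rack between (150,175) and (298,250), the hinge at the left (+y), the hook pin at about (263,237), the knob near (298,222), the queen at (175,270), the cup at (150,140) and the ruler at (273,143). Next I measure the rack.

```bash
cat > h.py <<'E'
import numpy as np,cv2,pickle
def cen(c):
    R=c["view"][:3,:3];return -R.T@c["view"][:3,3]
def ray(c,uv):
    d=np.linalg.inv(c["K"])@np.array([uv[0],uv[1],1.]);return c["view"][:3,:3].T@d
def onplane(c,uv,z):
    o=cen(c);d=ray(c,uv);return o+d*(z-o[2])/d[2]
def proj(c,p):
    q=c["view"][:3,:3]@np.asarray(p)+c["view"][:3,3];q=c["K"]@q;return q[:2]/q[2]
def tri(c1,u1,c2,u2):
    o1,o2,d1,d2=cen(c1),cen(c2),ray(c1,u1),ray(c2,u2)
    t=np.linalg.lstsq(np.c_[d1,-d2],o2-o1,rcond=None)[0];a,b=o1+t[0]*d1,o2+t[1]*d2
    return (a+b)/2,np.linalg.norm(a-b)
E
python3 - <<'E'
from h import *
d=pickle.load(open("c0.pkl","rb"));c=d["top"];im=c["img"]
hsv=cv2.cvtColor(im,cv2.COLOR_RGB2HSV)
m=((hsv[...,0]<25)&(hsv[...,1]>80)).astype(np.uint8);m[:60]=0
n,l,st,ce=cv2.connectedComponentsWithStats(m)
for i in range(1,n):
    if st[i,4]>60: print(st[i],ce[i])
k=1+np.argmax(st[1:,4]);mm=(l==k).astype(np.uint8)
mm=cv2.morphologyEx(cv2.morphologyEx(mm,cv2.MORPH_CLOSE,np.ones((9,9))),cv2.MORPH_OPEN,np.ones((15,15)))
cn=max(cv2.findContours(mm,0,1)[0],key=cv2.contourArea)[:,0]
P=np.array([onplane(c,p,0.03)[:2] for p in cn.astype(float)])
r=cv2.minAreaRect((P*1000).astype(np.float32));print(r, cv2.boxPoints(r).tolist())
cv2.imwrite("pics/topcrop.png",cv2.resize(im[160:290,120:330,::-1],None,fx=3.6,fy=3.6,interpolation=cv2.INTER_CUBIC))
s=d["side"]["img"];cv2.imwrite("pics/sidecrop.png",cv2.resize(np.clip(s[120:310,215:375,::-1].astype(float)*1.6,0,255).astype(np.uint8),None,fx=3.1,fy=3.1,interpolation=cv2.INTER_CUBIC))
E
```

```text
[ 129  120   42   40 1168] [149.92294521 139.40924658]
[ 148  175  149   76 9362] [220.86733604 212.46806238]
[167 262  16  16 187] [174.4973262  269.56684492]
((571.5697021484375, 114.66838073730469), (267.986572265625, 127.8033447265625), 88.58744049072266) [[504.38433837890625, -17.70893096923828], [632.1488647460938, -20.859458923339844], [638.7550659179688, 247.04568481445312], [510.99053955078125, 250.19622802734375]]
```

View pics/topcrop.png

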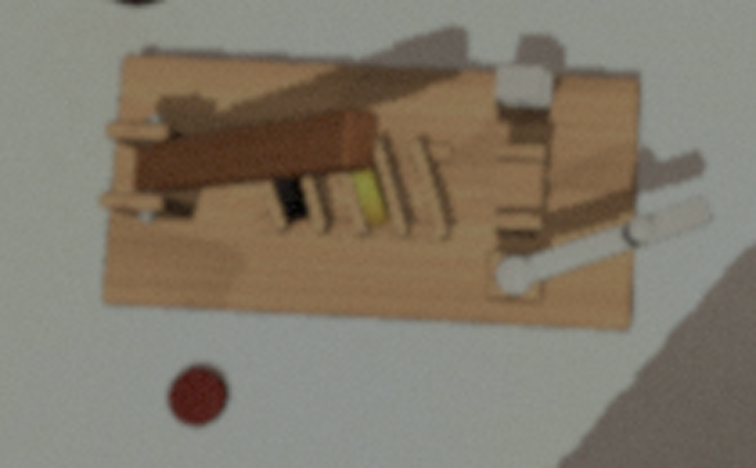

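View pics/sidecrop.png

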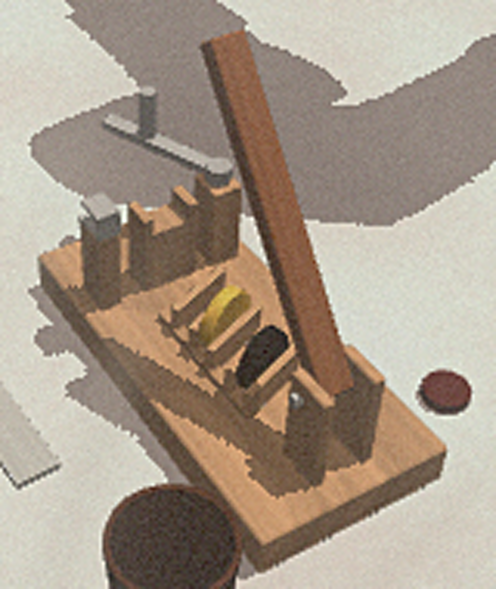

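The top crop shows the bar's end face around (360,137), the hook pin at (512,275), the knob at about (635,232) and the hook end at (708,208). The side crop shows the bar tip at (224,40), the knob top at (148,90), the clip at left and the forked catch between the clip and the pin. Next I triangulate these and check them against the given sizes.

```bash
cat >> h.py <<'E'
T=lambda u,v:(120+u/3.6,160+v/3.6)
S=lambda u,v:(215+u/3.1,120+v/3.1)
O=np.array([.5716,.1147,0]);a=-np.arctan2(6.6,268)
Rk=np.array([[np.cos(a),-np.sin(a),0],[np.sin(a),np.cos(a),0],[0,0,1]])
W=lambda p:O+Rk@(np.array(p)/1000)
L=lambda p:Rk.T@(np.asarray(p)-O)*1000
E
python3 - <<'E'
from h import *
d=pickle.load(open("c0.pkl","rb"));c,s=d["top"],d["side"]
for n,t,u in(("bartip",T(360,137),S(224,40)),("knobtop",T(638,230),S(148,90)),("hookend",T(708,210),S(105,122)),("pin",T(512,275),S(218,168)),("clip",T(525,88),S(100,208))):
    p,e=tri(c,t,s,u);print(n,L(p).round(1),"gap",round(e*1000,1))
for n,p in(("pin",(-42,-75,103)),("clip",(46,-75,108)),("hinge",(0,100,85)),("catch",(0,-75,90)),("corner",(65,-135,30)),("corner2",(-65,135,30))):
    q=proj(c,W(p));r=proj(s,W(p));print(n,((q-[120,160])*3.6).round(),((r-[215,120])*3.1).round())
print("pin by plane",L(onplane(c,T(512,275),.103)).round(1),"knob",L(onplane(c,T(638,230),.138)).round(1),"end",L(onplane(c,T(708,210),.103)).round(1), "queen",L(onplane(c,(174.5,269.6),.009)))
print(cen(c),W((0,0,0)))
E
```

```text
bartip [ -0.8 -16.1 237.1] gap 2.9
knobtop [ -22.3 -128.4  135.7] gap 0.4
hookend [  -8.7 -163.8   94.2] gap 0.4
pin [-43.1 -74.6  99. ] gap 0.1
clip [ 43.3 -76.3 100.6] gap 0.8
pin [513. 272.] [216. 163.]
clip [522.  80.] [ 96. 201.]
hinge [149. 166.] [328. 382.]
catch [517. 183.] [160. 200.]
corner [640.  74.] [ 33. 252.]
corner2 [ 96. 302.] [448. 444.]
pin by plane [-43.2 -74.6 103. ] knob [ -22.3 -128.3  138. ] end [  -9.3 -162.8  103. ] queen [-109.44535842   85.34746633    9.        ]
[0.50613734 0.03834052 0.76253042] [0.5716 0.1147 0.    ]
```

The measurements agree with the given sizes. The bar tip is 191 mm from the hinge, which puts the keeper at about 0.92 rad. The knob is 57 mm from the pin, which puts the hook at about 1.21 rad. First I rise and turn the tool so that its x lies along the rack's y, with the fingers shut.

Request:
send_rows:
  commands: "0 0 -10 0 0 -10.3 -1;0 0 -10 0 0 -10.3 -1;0 0 -10 0 0 -10.3 -1;0 0 -10 0 0 -10.3 -1;0 0 -10 0 0 -10.3 -1;0 0 -10 0 0 -10.3 -1;0 0 -10 0 0 -10.1 -1;0 0 0 0 0 0 -1;0 0 0 0 0 0 -1"
  grip_force: 20

```text
t: 1.23
eef_pos: [0.1654, -0.5504, 0.308]
tool_rot: [[0.027, 1.0, -0.0], [1.0, -0.027, 0.001], [0.001, -0.0, -1.0]]
force: [-0.2, -0.8, -0.1]
finger_gap: 0.001
grip_force: 0.0
```

```bash
cat >> h.py <<'E'
def st():
    from workcell import get_state
    s=get_state();print(s["t"],"rack mm",L(s["eef_pos"]).round(1),"F",np.round(s["force"],1),"gap",round(s["finger_gap"],3));print((Rk.T@s["tool_rot"]).round(3).tolist(),np.round(s["joints"],2));return s
E
python3 -c "from h import *;st()"
```

```text
1.225 rack mm [-389.7 -674.9  308. ] F [-0.2 -0.8 -0.1] gap 0.001
[[0.003, 1.0, -0.0], [1.0, -0.003, 0.001], [0.001, -0.0, -1.0]] [-1.49  0.13  1.52  0.    1.49 -1.46]
```

Request:
send_rows:
  commands: "51.8 27.8 0 0 0 0 -1;51.8 27.8 0 0 0 0 -1;51.8 27.8 0 0 0 0 -1;51.8 27.8 0 0 0 0 -1;51.8 27.8 0 0 0 0 -1;51.8 27.8 0 0 0 0 -1;51.8 27.8 0 0 0 0 -1;51.8 27.8 0 0 0 0 -1;51.8 27.8 0 0 0 0 -1;51.8 27.8 0 0 0 0 -1;51.8 27.8 0 0 0 0 -1;51.8 27.8 0 0 0 0 -1;51.8 27.8 0 0 0 0 -1;51.8 27.8 0 0 0 0 -1;0 0 0 0 0 0 -1;0 0 30 0 0 0 -1;0 0 30 0 0 0 -1;0 0 0 0 0 0 -1"

```text
t: 3.48
eef_pos: [0.5699, 0.164, 0.2457]
tool_rot: [[0.026, 1.0, -0.006], [1.0, -0.026, -0.001], [-0.001, -0.006, -1.0]]
force: [-0.4, 0.0, 0.6]
finger_gap: 0.0005
grip_force: 0.0
```

```bash
python3 - <<'E'
from h import *
from workcell import *
st();c=capture("side");s=c["img"];cv2.imwrite("pics/s1.png",cv2.resize(np.clip(s[60:310,175:395,::-1].astype(float)*1.5,0,255).astype(np.uint8),None,fx=2.2,fy=2.2))
# planned contact path (TCP centre) for r=150
for th in np.deg2rad([52,45,35,25,15,8,4,0]):
    n=np.array([np.sin(th),np.cos(th)]);p=np.array([100,85])+150*np.array([-np.cos(th),np.sin(th)])+7*n
    print(round(np.rad2deg(th)),(p+[9,0]).round(1))
E
```

```text
3.475 rack mm [ -3.   49.2 245.7] F [-0.4  0.   0.6] gap 0.001
[[0.002, 1.0, -0.006], [1.0, -0.002, -0.001], [-0.001, -0.006, -1.0]] [ 0.08  0.22  1.55 -0.    1.38  0.11]
52 [ 22.2 207.5]
45 [  7.9 196. ]
35 [ -9.9 176.8]
25 [-24.  154.7]
15 [-34.1 130.6]
8 [-38.6 112.8]
4 [-40.1 102.4]
0 [-41.  92.]
```

View pics/s1.png

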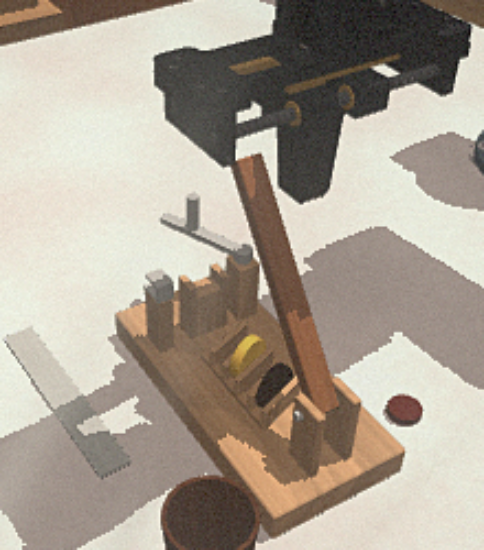

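The fingers stand behind the raised bar, with clearance to the hook and the cup. I push the bar down along its arc.

Request:
send_rows:
  commands: "-6 1.5 10 0 0 0 -1;-6 1.5 10 0 0 0 -1;-6.5 0 9 0 0 0 -1;-6.5 0 9 0 0 0 -1;-8 0 6 0 0 0 -1;-8 0 6 0 0 0 -1;-9 0 9.5 0 0 0 -1;-9 0 9.5 0 0 0 -1;-7 0 11 0 0 0 -1;-7 0 11 0 0 0 -1;-5 0 12 0 0 0 -1;-5 0 12 0 0 0 -1;-2.5 0 9 0 0 0 -1;-2.5 0 9 0 0 0 -1;-1 0 6.5 0 0 0 -1;-1 0 6.5 0 0 0 -1;0 0 0 0 0 0 -1"

```text
t: 5.65
eef_pos: [0.5725, 0.0749, 0.1022]
tool_rot: [[0.024, 1.0, -0.001], [1.0, -0.024, 0.0], [0.0, -0.001, -1.0]]
force: [-0.2, 0.4, 0.2]
finger_gap: 0.0006
grip_force: 0.0
```

```bash
python3 - <<'E'
from h import *
from workcell import *
st();c=capture("side");s=c["img"];cv2.imwrite("pics/s2.png",cv2.resize(np.clip(s[60:310,175:395,::-1].astype(float)*1.5,0,255).astype(np.uint8),None,fx=2.2,fy=2.2))
E
```

```text
5.65 rack mm [  1.9 -39.7 102.2] F [-0.2  0.4  0.2] gap 0.001
[[-0.001, 1.0, -0.001], [1.0, 0.001, 0.0], [0.0, -0.001, -1.0]] [-0.08  0.34  1.7   0.    1.09 -0.05]
```

View pics/s2.png

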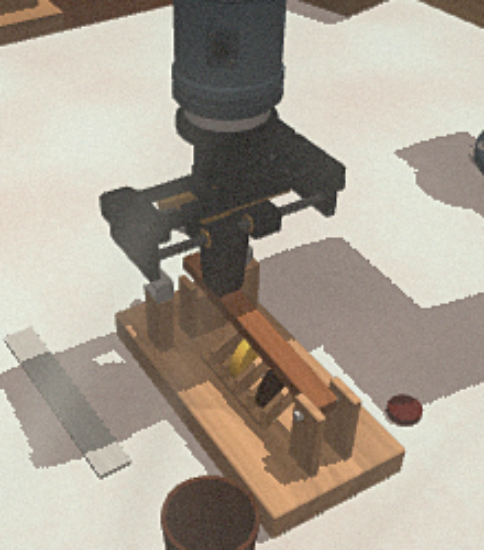

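The bar has followed the fingers and is nearly level over the strikers, which are still in place. I press it home.

Request:
send_rows:
  commands: "0 0 3 0 0 0 -1;0 0 3 0 0 0 -1;0 0 2 0 0 0 -1;0 0 2 0 0 0 -1;0 0 1.5 0 0 0 -1;0 0 0 0 0 0 -1"

```text
t: 6.45
eef_pos: [0.5729, 0.0748, 0.0923]
tool_rot: [[0.024, 1.0, 0.0], [1.0, -0.024, -0.0], [-0.0, 0.0, -1.0]]
force: [-3.5, -0.4, 8.3]
finger_gap: 0.0004
grip_force: 4.3
```

Request:
send_rows:
  commands: "0 0 1 0 0 0 -1;0 0 1 0 0 0 -1;0 0 0 0 0 0 -1;0 0 0 0 0 0 -1"

```text
t: 6.95
eef_pos: [0.5731, 0.0748, 0.092]
tool_rot: [[0.024, 1.0, 0.0], [1.0, -0.024, -0.0], [-0.0, 0.0, -1.0]]
force: [-9.6, -1.2, 22.0]
finger_gap: 0.0008
grip_force: 10.6
```

There is a hard stop at z 92.0 mm under 22 N, which is exactly the top of a level bar. I lift away, move behind the knob and turn the tool so that its x lies along the knob's path.

Request:
send_rows:
  commands: "0 0 -10 0 0 0 -1;0 0 -35 0 0 0 -1;0 0 -35 0 0 0 -1;-33.4 -17.5 0 0 0 0 -1;-33.4 -17.5 0 0 0 0 -1;-33.4 -17.5 0 0 0 0 -1;0 0 0 0 0 9.9 -1;0 0 0 0 0 9.9 -1;0 0 0 0 0 9.9 -1;0 0 0 0 0 9.9 -1;0 0 0 0 0 9.9 -1;0 0 0 0 0 9.9 -1;0 0 0 0 0 9.9 -1;0 0 0 0 0 0 -1;0 0 0 0 0 0 -1"

```text
t: 8.82
eef_pos: [0.5179, -0.024, 0.1692]
tool_rot: [[0.943, 0.334, -0.0], [0.334, -0.943, 0.0], [-0.0, -0.0, -1.0]]
force: [-0.4, -0.7, 0.0]
finger_gap: 0.0003
grip_force: 0.0
```

```bash
python3 - <<'E'
from h import *
from workcell import *
st();c=capture("side");s=c["img"];cv2.imwrite("pics/s3.png",cv2.resize(np.clip(s[60:310,175:395,::-1].astype(float)*1.5,0,255).astype(np.uint8),None,fx=2.2,fy=2.2))
for n,p in(("tip",(0,-95,92)),("knob",(-22.3,-128.4,138))): print(n,((proj(c,W(p))-[175,60])*2.2).round())
E
```

```text
8.825 rack mm [ -50.3 -140.   169.2] F [-0.4 -0.7  0. ] gap 0.0
[[0.934, 0.357, -0.0], [0.357, -0.934, 0.0], [-0.0, -0.0, -1.0]] [-0.28  0.13  1.81  0.    1.2   0.95]
tip [190. 260.]
knob [193. 194.]
```

View pics/s3.png

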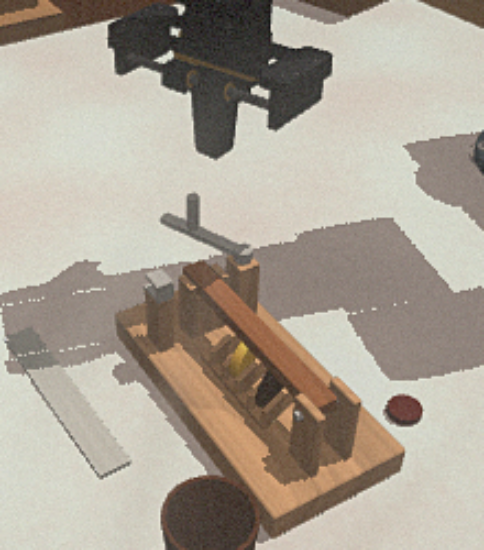

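The bar lies level in its catch, with its tip at (197,265). The knob is still at (193,194), as predicted, with the fingers behind it. I go down to 112 mm and sweep along the arc.

Request:
send_rows:
  commands: "0 0 19 0 0 0 -1;0 0 19 0 0 0 -1;0 0 19 0 0 0 -1;7.5 0 0 0 0 0 -1;7.5 0 0 0 0 0 -1;5.1 1.1 0 0 0 -5 -1;5.1 1.1 0 0 0 -5 -1;5.1 1.1 0 0 0 -5 -1;5.1 1.1 0 0 0 -5 -1;5.1 1.1 0 0 0 -5 -1;5.1 1.1 0 0 0 -5 -1;5.1 1.1 0 0 0 -5 -1;5.1 1.1 0 0 0 -5 -1;5.1 1.1 0 0 0 -5 -1;5.1 1.1 0 0 0 -5 -1;5.1 1.1 0 0 0 -5 -1;0 0 0 0 0 0 -1"

```text
t: 11.0
eef_pos: [0.5799, 0.0106, 0.1132]
tool_rot: [[0.27, 0.963, 0.002], [0.963, -0.27, -0.0], [0.0, 0.002, -1.0]]
force: [0.4, 0.1, 0.5]
finger_gap: 0.0003
grip_force: 0.0
```

```bash
python3 - <<'E'
from h import *
from workcell import *
st();c=capture("side");s=c["img"];cv2.imwrite("pics/s4.png",cv2.resize(np.clip(s[60:310,175:395,::-1].astype(float)*1.5,0,255).astype(np.uint8),None,fx=2.2,fy=2.2))
E
```

```text
11.0 rack mm [  10.9 -103.9  113.2] F [0.4 0.1 0.5] gap 0.0
[[0.246, 0.969, 0.002], [0.969, -0.246, -0.0], [0.0, 0.002, -1.0]] [-0.19  0.33  1.69  0.    1.11  0.09]
```

View pics/s4.png

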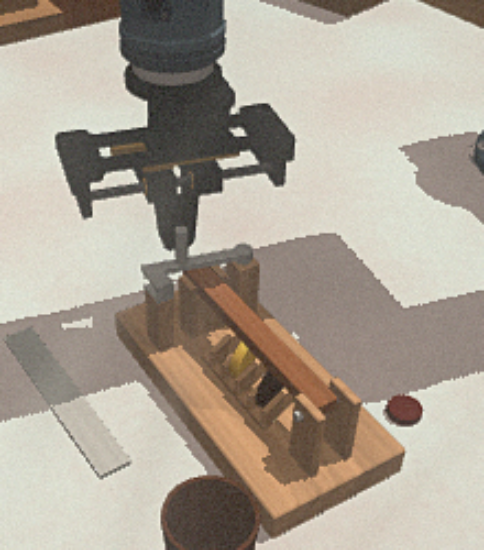

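The hook has followed and is about 14° from closed, with its end (150,275) at the clip. I finish the arc.

Request:
send_rows:
  commands: "5.1 1.1 0 0 0 -5 -1;5.1 1.1 0 0 0 -5 -1;4.4 0.9 0 0 0 -4.3 -1;0 0 0 0 0 0 -1;1 0 0 0 0 0 -1;1 0 0 0 0 0 -1;0 0 0 0 0 0 -1;0 0 0 0 0 0 -1"

```text
t: 12.05
eef_pos: [0.585, 0.0248, 0.1126]
tool_rot: [[0.025, 1.0, 0.001], [1.0, -0.025, -0.002], [-0.002, 0.001, -1.0]]
force: [-0.4, -5.2, 1.0]
finger_gap: 0.0006
grip_force: 2.6
```

```bash
python3 -c "from h import *;st()"
```

```text
12.05 rack mm [ 15.6 -89.6 112.6] F [-0.4 -5.2  1. ] gap 0.001
[[0.001, 1.0, 0.001], [1.0, -0.001, -0.002], [-0.002, 0.001, -1.0]] [-0.16  0.34  1.68 -0.    1.12 -0.13]
```

Request:
send_rows:
  commands: "1 0 0 0 0 0 -1;1 0 0 0 0 0 -1;1 0 0 0 0 0 -1;0 0 0 0 0 0 -1;0 0 0 0 0 0 -1"

```text
t: 12.68
eef_pos: [0.5851, 0.0251, 0.1126]
tool_rot: [[0.026, 1.0, 0.0], [1.0, -0.026, -0.006], [-0.006, 0.0, -1.0]]
force: [-1.7, -15.4, 0.7]
finger_gap: 0.0005
grip_force: 7.7
```

Request:
send_rows:
  commands: "1.5 0 0 0 0 0 -1;1.5 0 0 0 0 0 -1;1 0 0 0 0 0 -1;0 0 0 0 0 0 -1;0 0 0 0 0 0 -1"

```text
t: 13.3
eef_pos: [0.5851, 0.0256, 0.1127]
tool_rot: [[0.026, 1.0, -0.0], [1.0, -0.026, -0.011], [-0.011, -0.0, -1.0]]
force: [-2.4, -29.5, 1.3]
finger_gap: 0.0005
grip_force: 14.5
```

It is a firm stop: another 14 N moved it only 0.5 mm. I back off along -y, rise clear and check.

Request:
send_rows:
  commands: "-10 0 0 0 0 0 -1;-25 0 0 0 0 0 -1;-40 0 0 0 0 0 -1;-50 0 -30 0 0 0 -1;-50 0 -40 0 0 0 -1;-50 0 -40 0 0 0 -1;-50 0 0 0 0 0 -1;0 0 0 0 0 0 -1;0 0 0 0 0 0 -1;0 0 0 0 0 0 -1"

```text
t: 14.55
eef_pos: [0.5782, -0.2378, 0.2197]
tool_rot: [[0.023, 1.0, -0.001], [1.0, -0.023, 0.001], [0.001, -0.001, -1.0]]
force: [-0.7, -0.4, -0.3]
finger_gap: 0.0006
grip_force: 0.0
```

```bash
python3 - <<'E'
from h import *
from workcell import *
st();c=capture("top");i=c["img"]
cv2.imwrite("pics/t5.png",cv2.resize(np.clip(i[100:290,120:330,::-1].astype(float)*1.4,0,255).astype(np.uint8),None,fx=3.1,fy=3.1,interpolation=cv2.INTER_CUBIC))
for n,p in(("pin",(-42,-75,103)),("knob",(16,-75,138)),("end0",(52,-75,103)),("tip",(0,-95,92))): print(n,((proj(c,W(p))-[120,100])*3.1).round())
E
```

```text
14.55 rack mm [  15.3 -352.2  219.7] F [-0.7 -0.4 -0.3] gap 0.001
[[-0.002, 1.0, -0.001], [1.0, 0.002, 0.001], [0.001, -0.001, -1.0]] [-0.58  0.31  1.49  0.    1.34 -0.56]
pin [442. 421.]
knob [447. 304.]
end0 [450. 246.]
tip [482. 345.]
```

View pics/t5.png

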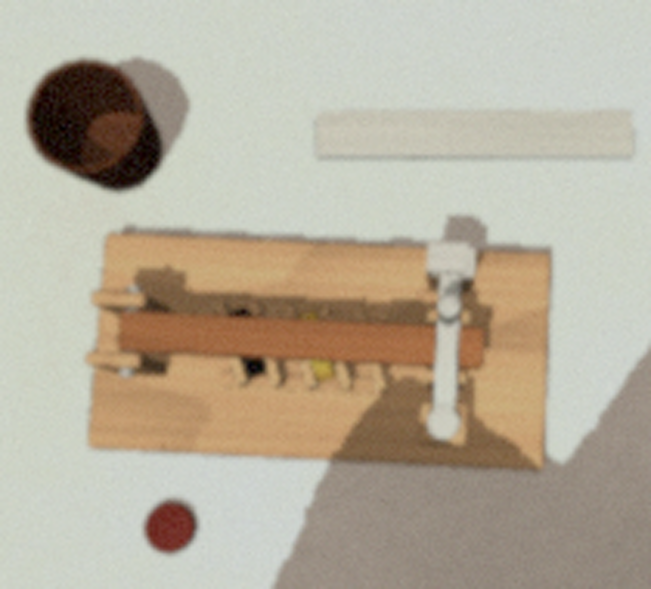

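The knob is at (449,307), within 4 px of the (447,304) predicted for a closed hook. The hook's end is in the clip at (451,260), and the bar tip is at (482,348) against a predicted (482,345). The strikers, cup, ruler and coin are undisturbed.

```bash
python3 -c "
from workcell import *
print(sign_off())"
```

```text
the job is handed in; nothing more can be done
None
```

I swung the keeper bar down against its stop in the catch, then closed the hook against its stop in the clip; in the last top view nothing else had moved, and I handed the job in, though the hand-in returned no verdict.

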